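# Load the water-bath rack and lift it by its telescopic handle

## Robot

A 6-joint arm with a two-finger parallel gripper is mounted at the origin on a cart in front of the work surface, level with it; the furniture and walls round the work are solid. World frame = base frame: x ahead of the robot, y to its left, z up, the work surface at z = 0. Lengths are in m, angles in rad, forces in N, time in s.
With the tool pointing down it reaches from about 0.35 to 0.85 m from the base axis. Payload 8.1 kg.
Tool frame: the origin (TCP) lies between the finger pads; the fingertips stand 14 mm ahead of it and the grasp point (between the pads) lies 5 mm behind it; z points along the fingers, y is the line along which they close (so a half turn about z gives the same grasp; the last joint's range is limited). The gripper opens to 93 mm and grips with 3 to 60 N. Pads are 15 mm wide; open, the fingers measure 128 mm over their backs; the gripper's body (75 mm by 188 mm) begins 65 mm behind the grasp point.
Start: joints at [-1.204, 0.13, 1.488, -0, 1.523, -0.085], TCP at [0.262, -0.54, 0.233] pointing down, gripper open.
Joint ranges: [-2.96, 2.96], [-0.89, 2.26], [0.02, 2.5], [-1.34, 4.48], [0, 2.73], [-2.66, 2.66]. Speed limits (rad/s): [2.39, 2.39, 2.79, 3.14, 3.14, 3.14].

## Interface

Orientations are given as a rotation vector (axis times angle).
In Python, from plant import robot gives the robot as it stands.
- The arm moves only by the tool arm_command, never from a script. Its argument "targets" is a list of rows, each an object of numbers: "x", "y", "z": the shift along the world's x, y, z in units of 500 mm (1.0 is 500 mm); "rx", "ry", "rz": the turn, a rotation vector about the world's x, y, z in units of 2 rad (1.0 is 2 rad); "claw": the closure in counts, from 0 (fully open) to 255 (shut). In form: [{"x": .., "y": .., "z": .., "rx": .., "ry": .., "rz": .., "claw": ..}, ...]. A call has 1 to 10 rows; each row is the pose to reach, as a shift and turn from the pose commanded when the call began; what a row does not reach only later rows make up. A row lasts 1/12 s, in which the tool goes at most 41.7 mm and 7.16 degrees, less where a joint would pass 70% of its speed; a pose out of reach is approached as far as the arm can. A call with a number of a shift or a turn outside -1 to 1 is refused whole. A call with a gripper value outside its range is refused whole. The fingers move at their own pace and stop on an object; "squeeze" is the grip in N (left out, the last holds). Time passes only in rows, so rows that repeat a pose let the fingers close. It gives the time, the measured TCP pose, the force, the opening and the grip force at its end, in the units of the state.
- robot.read_state(): the state, without advancing time (a new reading comes with each control period).
- robot.read_camera(name): name is "side" or "top"; returns (picture, depth): 480x640x3 uint8, red, green, blue; 480x640 float32, m along the optical axis (not along the pixel's ray), 0 where there is no reading.
- robot.get_calibration(name): a dict with "intrinsics" (3x3 intrinsics, pixels), "origin" and "orientation" of the camera in the world. Camera axes: x right, y up, looking along -z (the intrinsics and any distortion apply to the point x, -y, -z); pixel columns grow to the right and rows downward; lengths in m; the calibration is good to about 2 mm. A picture is of the moment at which its call begins. get_calibration takes no time and is no camera call.
- robot.close_job(): hands the job in; it is judged then, once.
The state is a dict: "t": time; "q": joint angles; "dq": joint speeds; "joint_torque": joint torques, N m; "tool_pos": TCP position; "orientation": TCP orientation; "force": force on the tool from outside, world axes, zero at the start; "wrist_torque": the same for the moment, N m; "opening": finger opening in m; "gripper_force": force on a finger pad.
Only numpy, scipy, OpenCV 4.12 (cv2) and the standard library are available. Lean on these libraries where they do the work, as an engineer would, in place of code of your own. Each camera call takes 0.05 s, during which the arm holds its last target. There are 200 camera calls.

## Task

Get the bottle rack ready for the warm bath: first, with its handle still down, stand the two amber dropper bottles from the open table in front of the warmer upright in its two pockets, one in each and either way round, right down on the pocket floors. Then press in the button on the handle bar, draw the handle up past its first stop to its second stop, and let the button spring back out so that the handle is locked there. Finally lift the rack level by the middle of the handle bar until it is well clear of the table (some 6 cm), and finish while holding it still in the air; tip no bottle over and leave the thermometer, tape roll, jar and small mould where they are.

Things in the scene. Friction and masses are not known exactly. Their poses are not given: they have to be found in the camera images.
- bottle_rack: Loose steel rack, 224 (its x) x 74 (its y) mm, about 0.55 kg empty; origin at the centre of its underside, z up. Base plate z 4 to 12 mm, top plate z 34 to 38 mm; both have two round pockets 38 mm across at x = -80 and +80 mm, y = 0, with floors at z 8 mm. A square tube (26 x 26 mm, up to z 116 mm) stands in the middle and carries a telescopic handle with a black T-bar on top.
- telescope (a joint): How far the handle is drawn up, in m: 0 down (start), 0.040 first stop, 0.080 second stop; travel ends at 0.081. At a stop, with the button out, a pin in a slot of the tube locks it (1.5 mm play) and pulling lifts the rack. With the button in, it slides up with 3 to 4 N, its 0.12 kg weight included, and stays where it is left.
- catch (a joint): How far the button is pressed in, in m: 0 out (locked if the handle is at a stop), 0.006 fully in; the handle is free from 0.0045 on. Its spring pushes it out with 3 N (out) to 6 N (in).
- grip_mid (a point): Middle of the black T-bar (centre of its section), 132 mm above the rack's underside when the handle is down; moves with the handle. The bar lies along the rack's y, 104 mm long, 22 mm thick in x and 22 mm high; lift the loaded rack here. Axes as the rack's.
- button_face (a point): Centre of the outer face of the round button, 13 mm across, 7 mm proud of the T-bar's -x side, 32 mm from the bar's middle towards +y; moves with handle and button. Pressed along +x: fingers closing along the rack's x on bar and button together press it in and can then draw the handle up. Axes as the rack's.
- pocket_a (a point): Centre of the floor of the pocket at the rack's -x end; axes as the rack's.
- pocket_b (a point): Centre of the floor of the pocket at the rack's +x end; axes as the rack's.
- bottle_1: Amber dropper bottle, one of the two on the open table before the warmer (not of those among the cartons at the back), about 0.07 kg: body 33 mm across, straight up to z 56 mm, shoulder sloping in to z 64 mm, black cap 24 mm across from there to z 77 mm (can be gripped; the bottle hangs upright from it), rubber bulb 13 mm across up to z 102 mm; origin at the centre of its underside, z up.
- bottle_2: The second amber dropper bottle on the open table, of the same size and shape.
- thermometer: Probe thermometer lying on the table, 215 x 28 x 9 mm; origin at the centre of its underside. Leave it alone.
- tape: Roll of masking tape lying flat, 95 mm in diameter, 24 mm high; origin at the centre of its underside. Leave it alone.
- small_mould: Small blue three-pocket silicone mould, 83 x 138 x 30 mm; origin at the centre of its underside. Leave it alone.
- jar: Glass screw-lid jar, 67 mm in diameter, 85 mm high; origin at the centre of its underside. Leave it alone.
Not all that is in view belongs to the job. What is shaped like the bottle_2 but red is not meant.

How it is judged:
By the outcome, as a careful person would: the job done as asked, in the order asked, and still so for the second after the job is handed in, while the arm keeps its last pose, push and grip.
It also fails if it takes over 62 s, if anything falls off the work surface, if the arm or the gripper's body presses on something with over 40 N, if the wrist force passes 120 N, or if a joint passes its speed limit or range.

## Working session

There is one attempt and no reset: what is moved stays moved. The work goes in short steps, Python scripts to look and compute and a tool call to move; the robot and the scene stay as the last step left them, time stands still between calls to the robot, and variables do not carry over. Pictures are saved under pics/ and viewed, at most 11 in all, crops included, and the job is handed in when it is done.

Besides the shell and the picture viewer there is one more tool, called after "Emit:" as name(argument=value, ...), one argument or row to a line, values as JSON. arm_command: Moves the arm, as the interface text tells. Shifts and turns lie within -1 to 1; 1 stands for 500 mm of shift or 2 rad of turn. Its arguments: {"type":"object","properties":{"targets":{"type":"array","items":{"type":"object","properties":{"x":{"type":"number","minimum":-1,"maximum":1},"y":{"type":"number","minimum":-1,"maximum":1},"z":{"type":"number","minimum":-1,"maximum":1},"rx":{"type":"number","minimum":-1,"maximum":1},"ry":{"type":"number","minimum":-1,"maximum":1},"rz":{"type":"number","minimum":-1,"maximum":1},"claw":{"type":"number"}}}},"squeeze":{"type":"number"}},"required":["targets"]}

```bash
mkdir -p pics; ls
cat > h.py <<'E'
import numpy as np, cv2
from plant import robot
def grab(n):
    p,d=robot.read_camera(n); c=robot.get_calibration(n)
    K=np.array(c["intrinsics"]);o=np.array(c["origin"]);R=np.array(c["orientation"])
    if R.ndim==1: R=cv2.Rodrigues(R)[0]
    v,u=np.mgrid[:480,:640]
    r=np.stack([(u-K[0,2])/K[0,0],-(v-K[1,2])/K[1,1],-np.ones_like(u,float)],-1)
    P=(r*d[...,None])@R.T+o
    P[d==0]=np.nan
    return p,d,P,(K,o,R)
def plane(cal,u,v,z):
    K,o,R=cal
    r=R@np.array([(u-K[0,2])/K[0,0],-(v-K[1,2])/K[1,1],-1.])
    return o+r*(z-o[2])/r[2]
def proj(cal,X):
    K,o,R=cal; c=R.T@(np.array(X)-o)
    return K[0,2]+K[0,0]*c[0]/-c[2], K[1,2]+K[1,1]*-c[1]/-c[2]
E
python3 - <<'E'
from h import *
for n in("top","side"):
    p,d,P,cal=grab(n); cv2.imwrite(f"pics/{n}1.png",p[...,::-1]); np.savez(f"/tmp/{n}1.npz",p=p,P=P)
    print(n,robot.get_calibration(n))
print(robot.read_state())
E
```

```text
pics
top {'intrinsics': array([[437.30126783,   0.        , 318.46013914],
       [  0.        , 437.30126783, 234.29934292],
       [  0.        ,   0.        ,   1.        ]]), 'origin': array([ 0.39887379, -0.00458779,  0.97229673]), 'orientation': array([ 0.11866212, -0.11388269, -1.56732535])}
side {'intrinsics': array([[616.1764733 ,   0.        , 322.86946045],
       [  0.        , 616.1764733 , 244.85305671],
       [  0.        ,   0.        ,   1.        ]]), 'origin': array([ 0.33608336, -1.11034042,  1.08733941]), 'orientation': array([ 0.84903117, -0.07574022, -0.1635643 ])}
{'t': 0.1, 'q': array([-1.20440340e+00,  1.31075473e-01,  1.48919673e+00, -4.66207649e-06,
        1.52303553e+00, -8.53678863e-02]), 'dq': array([ 0.00081985, -0.00170328, -0.00183624,  0.00034994,  0.0016953 ,
        0.00091617]), 'joint_torque': array([ 1.20510649e-03, -5.61343575e+01, -4.93094659e+01,  7.73601746e-02,
        2.92030448e-02,  2.75837806e-06]), 'tool_pos': array([ 0.26178089, -0.53930769,  0.23168396]), 'orientation': array([-3.06013323e+00, -7.03225355e-01,  3.84336191e-04]), 'force': array([ 0.83239916, -0.11196928, -0.46565711]), 'wrist_torque': array([-0.01172572, -0.00394556,  0.04299732]), 'gripper_force': 0.0, 'opening': 0.09253129092436174}
```

View pics/top1.png

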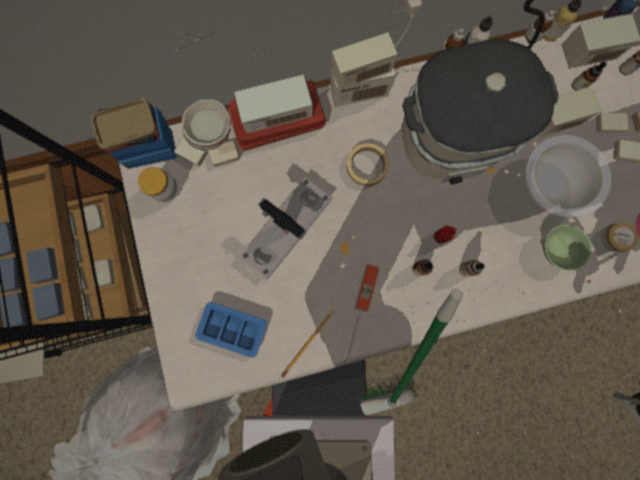

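View pics/side1.png

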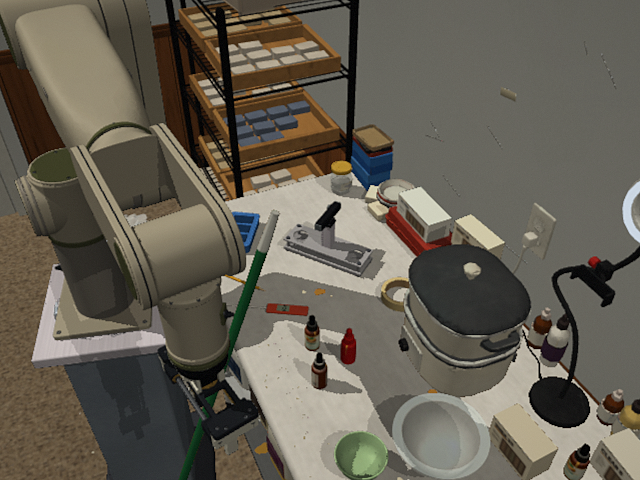

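The top view shows the rack centred near (285,228) with its T-bar at (282,217). The amber bottles are at (423,267) and (474,268), the red one at (445,234), and a green broom handle runs from (455,295) to (375,405). The side view shows the amber bottles at (312,333) and (319,370), and the rack at (328,243).

Run:
```python
from h import *
import os
T=np.load("/tmp/top1.npz");S=np.load("/tmp/side1.npz")
def rep(P,m,name):
    q=P[m]; q=q[~np.isnan(q[:,0])]
    print(name,len(q),"med",np.median(q,0).round(4),"p5",np.percentile(q,5,0).round(3),"p95",np.percentile(q,95,0).round(3))
for D,n,boxes in((T,"top",{"b1":(405,250,440,285),"b2":(455,250,492,285),"red":(430,220,462,250)}),(S,"side",{"b1":(298,312,325,355),"b2":(306,350,332,392)})):
    P=D["P"];Z=P[...,2]
    print(n,"table z",np.nanmedian(Z[300:330,270:300]) if n=="top" else np.nanmedian(Z[350:380,270:300]))
    for k,(a,b,c,d) in boxes.items():
        m=np.zeros(Z.shape,bool);m[b:d,a:c]=1
        for lo,hi in((.02,.058),(.064,.08),(.085,.11)): rep(P,m&(Z>lo)&(Z<hi),f"{k} z{lo}-{hi}")
    hsv=cv2.cvtColor(D["p"],cv2.COLOR_RGB2HSV)
    g=(hsv[...,0]>45)&(hsv[...,0]<85)&(hsv[...,1]>130)
    rep(P,g,"green")
    # rack bits by region
    m=np.zeros(Z.shape,bool)
    if n=="top": m[175:280,235:335]=1
    else: m[195:275,280:378]=1
    t=m&(Z>.025)&(Z<.045); rep(P,t,"topplate")
    q=P[t][:,:2].astype(np.float32); print(cv2.minAreaRect(q*1000))
    t=m&(Z>.125)&(Z<.15); rep(P,t,"bar"); q=P[t][:,:2].astype(np.float32)
    print(cv2.minAreaRect(q*1000))
for D,n,(a,b,c,d) in((T,"top",(235,175,335,280)),(S,"side",(275,190,385,280))):
    im=D["p"][b:d,a:c,::-1]; im=cv2.resize(im,None,fx=4,fy=4,interpolation=cv2.INTER_CUBIC)
    im=cv2.convertScaleAbs(im,alpha=1.5)
    globals()[n]=cv2.copyMakeBorder(im,0,440-im.shape[0],0,0,cv2.BORDER_CONSTANT)
cv2.imwrite("pics/rack.png",cv2.resize(np.hstack([top,side])[:440],(798,418)))
```

```text
top table z 0.00017107448387282398
b1 z0.02-0.058 81 med [ 0.4625 -0.2117  0.0453] p5 [ 0.451 -0.225  0.023] p95 [ 0.481 -0.208  0.058]
b1 z0.064-0.08 67 med [ 0.4646 -0.2196  0.076 ] p5 [ 0.457 -0.229  0.068] p95 [ 0.477 -0.214  0.079]
b1 z0.085-0.11 40 med [ 0.4671 -0.2229  0.097 ] p5 [ 0.462 -0.229  0.091] p95 [ 0.472 -0.219  0.101]
b2 z0.02-0.058 113 med [ 0.4626 -0.3143  0.0423] p5 [ 0.45  -0.329  0.023] p95 [ 0.479 -0.311  0.058]
b2 z0.064-0.08 76 med [ 0.4632 -0.3222  0.0759] p5 [ 0.455 -0.333  0.066] p95 [ 0.475 -0.317  0.079]
b2 z0.085-0.11 44 med [ 0.4654 -0.3261  0.0971] p5 [ 0.46  -0.332  0.091] p95 [ 0.471 -0.321  0.101]
red z0.02-0.058 95 med [ 0.5304 -0.2612  0.0444] p5 [ 0.522 -0.278  0.022] p95 [ 0.548 -0.258  0.058]
red z0.064-0.08 75 med [ 0.5351 -0.2684  0.0754] p5 [ 0.528 -0.282  0.066] p95 [ 0.548 -0.263  0.079]
red z0.085-0.11 39 med [ 0.5376 -0.2723  0.0972] p5 [ 0.533 -0.278  0.09 ] p95 [ 0.543 -0.268  0.101]
green 660 med [ 0.3058 -0.204   0.0981] p5 [ 0.129 -0.238 -0.381] p95 [0.383 0.445 0.267]
topplate 2558 med [0.5455 0.0715 0.0377] p5 [ 0.468 -0.005  0.
[... 713 characters left out ...]
.345  0.021] p95 [ 0.48  -0.332  0.056]
b2 z0.064-0.08 97 med [ 0.4659 -0.3346  0.0746] p5 [ 0.456 -0.34   0.065] p95 [ 0.477 -0.324  0.079]
b2 z0.085-0.11 48 med [ 0.4664 -0.3311  0.0964] p5 [ 0.461 -0.335  0.087] p95 [ 0.471 -0.325  0.103]
green 1777 med [ 0.3084 -0.2175  0.0985] p5 [ 0.134 -0.252 -0.391] p95 [0.381 0.542 0.309]
topplate 1473 med [0.5697 0.0649 0.0389] p5 [ 0.472 -0.007  0.028] p95 [0.715 0.218 0.043]
((625.1907958984375, 158.984375), (308.48321533203125, 226.53305053710938), 52.3576774597168)
bar 348 med [0.5554 0.0603 0.1417] p5 [0.522 0.027 0.128] p95 [0.589 0.103 0.147]
((554.937744140625, 70.30645751953125), (115.20416259765625, 29.54378318786621), 52.346046447753906)
```

View pics/rack.png

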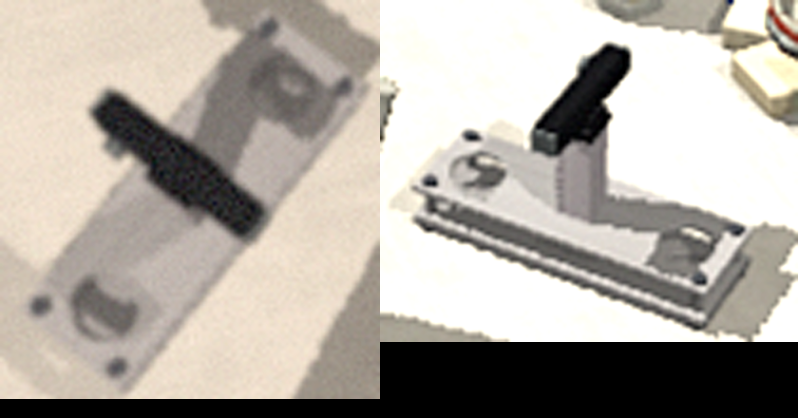

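Crop: the button shows at (115,148) on the lower-left face of the bar near its upper-left end, so rack +x points up-right in the image (yaw ≈ -38°). Next I check the broom handle, which lies near the arm's path to the bottles.

Run:
```python
from h import *
for n,(a,b,c,d) in(("top",(360,285,470,415)),("side",(180,205,285,480))):
    D=np.load(f"/tmp/{n}1.npz");P=D["P"];hsv=cv2.cvtColor(D["p"],cv2.COLOR_RGB2HSV)
    m=np.zeros(P.shape[:2],bool);m[b:d,a:c]=1
    g=m&(hsv[...,0]>45)&(hsv[...,0]<85)&(hsv[...,1]>130)&(P[...,0]>.1)
    q=P[g];q=q[(q[:,1]<-.1)&(q[:,2]>-.2)];c0=np.median(q,0);v=np.linalg.svd(q-c0,full_matrices=False)[2][0];v*=np.sign(v[2])
    print(n,c0,v)
    # anything along line beyond
    w=P[m&(P[...,2]>.1)]; s=(w-c0)@v; r=np.linalg.norm(w-c0-s[:,None]*v,axis=1)
    s=s[r<.03]; print("tip",c0+v*np.percentile(s,99.5),"r",np.percentile(r[r<.03],[50,90]))
print((robot.read_state()["q"]))
```

```text
top [ 0.31175613 -0.20244197  0.12897389] [0.3378399  0.06226806 0.93914157]
tip [ 0.39833551 -0.18648432  0.3696509 ] r [0.00615354 0.01226098]
side [ 0.32648587 -0.21457653  0.1536236 ] [ 0.29934505 -0.0241812   0.95383846]
tip [ 0.3947153  -0.22008812  0.3710311 ] r [0.01234783 0.02302541]
[-1.20440340e+00  1.31075473e-01  1.48919673e+00 -4.66207649e-06
  1.52303553e+00 -8.53678863e-02]
```

Run:
```python
from h import *
D=np.load("/tmp/side1.npz");P=D["P"]
th=np.arctan2(-.54,.262);e=np.array([np.cos(th),np.sin(th)]);f=np.array([-e[1],e[0]])
m=np.zeros(P.shape[:2],bool);m[0:460,0:262]=1
q=P[m];q=q[np.isfinite(q[:,0])]
r=q[:,:2]@e;l=q[:,:2]@f;z=q[:,2]
k=(abs(l)<.16)&(z>.03)
for a in np.arange(-.1,.75,.05):
    s=k&(r>=a)&(r<a+.05)
    if s.sum()>5: print(round(a,2),s.sum(),"z",np.percentile(z[s],[1,25,50,75,99]).round(3),"lat",np.percentile(l[s],[2,50,98]).round(3))
```

```text
-0.1 89 z [0.392 0.394 0.395 0.396 0.398] lat [-0.037 -0.002  0.027]
-0.05 698 z [0.122 0.394 0.395 0.396 0.399] lat [-0.087 -0.027  0.024]
0.0 2696 z [0.036 0.181 0.353 0.39  0.671] lat [-0.093 -0.058  0.012]
0.05 7628 z [0.036 0.169 0.291 0.359 0.738] lat [-0.079 -0.011  0.137]
0.1 4140 z [0.545 0.67  0.707 0.717 0.726] lat [-0.026  0.108  0.159]
0.15 1779 z [0.637 0.702 0.705 0.708 0.713] lat [-0.026  0.027  0.094]
0.2 1936 z [0.627 0.691 0.694 0.697 0.702] lat [-0.031  0.023  0.09 ]
0.25 2212 z [0.612 0.679 0.683 0.687 0.691] lat [-0.034  0.016  0.086]
0.3 2429 z [0.615 0.665 0.671 0.675 0.68 ] lat [-0.034  0.012  0.079]
0.35 2293 z [0.584 0.649 0.657 0.662 0.669] lat [-0.045  0.012  0.071]
0.4 4891 z [0.562 0.593 0.622 0.647 0.656] lat [-0.049  0.02   0.072]
0.45 1459 z [0.56  0.603 0.643 0.65  0.652] lat [-0.054  0.057  0.074]
0.5 1715 z [0.309 0.589 0.637 0.648 0.65 ] lat [-0.058 -0.029  0.069]
0.55 2311 z [0.243 0.628 0.642 0.647 0.649] lat [-0.065 -0.025  0.065]
0.6 14336 z [0.322 0.488 0.587 0.627 0.646] lat [-0.066 -0.009  0.055]
0.65 2314 z [0.232 0.329 0.345 0.347 0.616] lat [-0.035  0.004  0.058]
```

Emit:
arm_command(
  targets=[
    {"z": 0.08},
    {"z": 0.16},
    {"z": 0.24, "rz": 0.06},
    {"z": 0.3, "rz": 0.12},
    {"z": 0.36, "rz": 0.18},
    {"z": 0.36, "rz": 0.24},
    {"z": 0.36, "rz": 0.3, "claw": 90},
    {"z": 0.36, "rz": 0.36, "claw": 90},
  ],
)

```text
schema error: expected keys x, y, z, rx, ry, rz, claw
```

Emit:
arm_command(
  targets=[
    {"x": 0.05, "y": 0.02, "z": 0, "rx": 0, "ry": 0, "rz": 0.06, "claw": 90},
    {"x": 0.1, "y": 0.05, "z": 0, "rx": 0, "ry": 0, "rz": 0.12, "claw": 90},
    {"x": 0.16, "y": 0.1, "z": 0, "rx": 0, "ry": 0, "rz": 0.18, "claw": 90},
    {"x": 0.22, "y": 0.15, "z": 0, "rx": 0, "ry": 0, "rz": 0.24, "claw": 90},
    {"x": 0.28, "y": 0.2, "z": 0, "rx": 0, "ry": 0, "rz": 0.3, "claw": 90},
    {"x": 0.34, "y": 0.25, "z": 0, "rx": 0, "ry": 0, "rz": 0.36, "claw": 90},
    {"x": 0.38, "y": 0.3, "z": 0, "rx": 0, "ry": 0, "rz": 0.42, "claw": 90},
    {"x": 0.408, "y": 0.35, "z": 0, "rx": 0, "ry": 0, "rz": 0.48, "claw": 90},
    {"x": 0.408, "y": 0.39, "z": 0, "rx": 0, "ry": 0, "rz": 0.54, "claw": 90},
    {"x": 0.408, "y": 0.423, "z": 0, "rx": 0, "ry": 0, "rz": 0.6, "claw": 90},
  ],
)

```text
t: 0.93
tool_pos: [0.4666, -0.3261, 0.2319]
orientation: [-2.12, -2.317, -0.0]
force: [-0.5, -0.7, -0.1]
opening: 0.06
gripper_force: 0.0
```

Emit:
arm_command(
  targets=[
    {"x": 0, "y": 0, "z": 0, "rx": 0, "ry": 0, "rz": 0.06, "claw": 90},
    {"x": 0, "y": 0, "z": 0, "rx": 0, "ry": 0, "rz": 0.12, "claw": 90},
    {"x": 0, "y": 0, "z": 0, "rx": 0, "ry": 0, "rz": 0.18, "claw": 90},
    {"x": 0, "y": 0, "z": 0, "rx": 0, "ry": 0, "rz": 0.24, "claw": 90},
    {"x": 0, "y": 0, "z": 0, "rx": 0, "ry": 0, "rz": 0.3, "claw": 90},
    {"x": 0, "y": 0, "z": 0, "rx": 0, "ry": 0, "rz": 0.36, "claw": 90},
    {"x": 0, "y": 0, "z": 0, "rx": 0, "ry": 0, "rz": 0.412, "claw": 90},
    {"x": 0, "y": 0, "z": 0, "rx": 0, "ry": 0, "rz": 0.412, "claw": 90},
    {"x": 0, "y": 0, "z": 0, "rx": 0, "ry": 0, "rz": 0.412, "claw": 90},
  ],
)

```text
t: 1.68
tool_pos: [0.4658, -0.3281, 0.2322]
orientation: [-1.031, -2.967, -0.0]
force: [0.6, -0.7, -0.2]
opening: 0.0606
gripper_force: 0.0
```

```bash
cat >> h.py <<'E'
def st():
    s=robot.read_state();R=cv2.Rodrigues(s["orientation"])[0]
    print("t",round(s["t"],2),"q",s["q"].round(3),"pos",s["tool_pos"].round(4),"yawx",np.degrees(np.arctan2(R[1,0],R[0,0])).round(2),"z",R[:,2].round(3),"F",s["force"].round(1),"T",s["wrist_torque"].round(2),"open",round(s["opening"],4),s["gripper_force"])
E
python3 - <<'E'
from h import *
st()
p,d,P,cal=grab("side"); cv2.imwrite("pics/s2.png",p[...,::-1])
E
```

```text
t 1.68 q [-0.704  0.05   1.574  0.     1.518 -1.605] pos [ 0.4658 -0.3281  0.2322] yawx 141.66 z [-0.001  0.001 -1.   ] F [ 0.6 -0.7 -0.2] T [-0.05 -0.08  0.01] open 0.0606 0.0
```

View pics/s2.png

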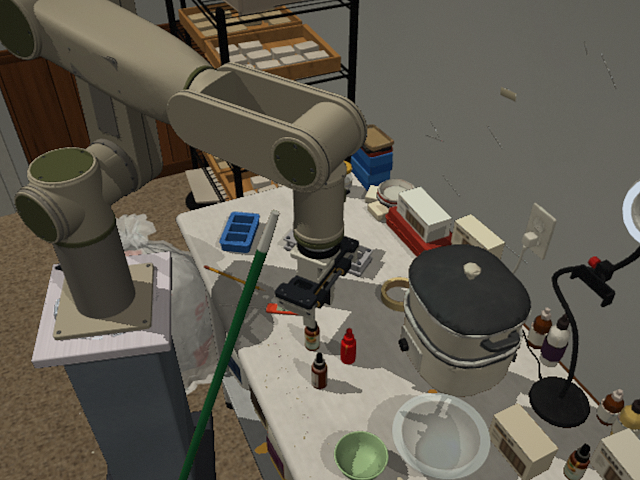

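Side view: the gripper now hangs over bottle_2, which stands at (319,370). The broom tip is near (270,215), close under the forearm, so I'll lean the tool 10° outward and grip the caps.

Emit:
arm_command(
  targets=[
    {"x": 0.0, "y": 0.0, "z": 0, "rx": 0.025, "ry": 0.034, "rz": 0, "claw": 90},
    {"x": 0.0, "y": 0.0, "z": -0.04, "rx": 0.054, "ry": 0.069, "rz": 0, "claw": 90},
    {"x": 0.002, "y": -0.003, "z": -0.09, "rx": 0.054, "ry": 0.069, "rz": 0, "claw": 90},
    {"x": 0.002, "y": -0.003, "z": -0.15, "rx": 0.054, "ry": 0.069, "rz": 0, "claw": 90},
    {"x": 0.002, "y": -0.003, "z": -0.2, "rx": 0.054, "ry": 0.069, "rz": 0, "claw": 90},
    {"x": 0.002, "y": -0.003, "z": -0.23, "rx": 0.054, "ry": 0.069, "rz": 0, "claw": 90},
    {"x": 0.002, "y": -0.003, "z": -0.23, "rx": 0.054, "ry": 0.069, "rz": 0, "claw": 90},
  ],
)

```text
t: 2.32
tool_pos: [0.4646, -0.3279, 0.1128]
orientation: [-0.974, -2.803, -0.089]
force: [-0.9, 0.5, 0.0]
opening: 0.0599
gripper_force: 0.0
```

Run:
```python
from h import *
st()
p,d,P,cal=grab("side"); print(proj(cal,[.397,-.205,.371]),proj(cal,[.4665,-.3285,.09]))
cv2.imwrite("pics/s3.png",cv2.resize(p[150:400,200:420,::-1],None,fx=2.4,fy=2.4,interpolation=cv2.INTER_CUBIC))
```

```text
t 2.32 q [-0.701  0.311  1.516 -0.006  1.498 -1.602] pos [ 0.4646 -0.3279  0.1128] yawx 141.68 z [-0.143  0.112 -0.983] F [-0.9  0.5  0. ] T [-0.05 -0.15 -0.01] open 0.0599 0.0
(np.float64(270.1068519171496), np.float64(215.00149964826733)) (np.float64(318.4525313772403), np.float64(356.88815549346265))
```

View pics/s3.png

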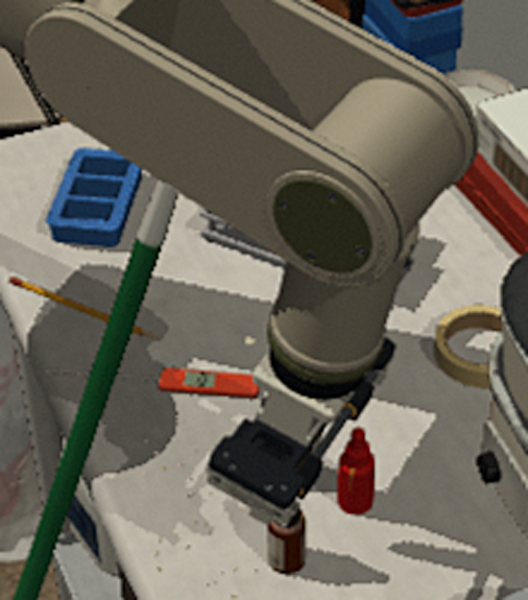

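The fingers straddle bottle_2's bulb (285,520 in the crop), and the forearm stays clear of the broom tip (155,195). I'll descend the rest of the way.

Emit:
arm_command(
  targets=[
    {"x": 0.0, "y": 0.0, "z": -0.02, "rx": 0, "ry": 0, "rz": 0, "claw": 90},
    {"x": 0.0, "y": 0.0, "z": -0.04, "rx": 0, "ry": 0, "rz": 0, "claw": 90},
    {"x": 0.0, "y": 0.0, "z": -0.06, "rx": 0, "ry": 0, "rz": 0, "claw": 90},
    {"x": 0.0, "y": 0.0, "z": -0.072, "rx": 0, "ry": 0, "rz": 0, "claw": 90},
    {"x": 0.0, "y": 0.0, "z": -0.072, "rx": 0, "ry": 0, "rz": 0, "claw": 90},
    {"x": 0.0, "y": 0.0, "z": -0.072, "rx": 0, "ry": 0, "rz": 0, "claw": 90},
  ],
)

```text
t: 2.87
tool_pos: [0.4667, -0.3296, 0.0813]
orientation: [-0.972, -2.81, -0.085]
force: [0.3, -0.3, 0.2]
opening: 0.0603
gripper_force: 0.0
```

Run:
```python
from h import *
st()
```

```text
t 2.87 q [-0.701  0.343  1.536 -0.006  1.439 -1.604] pos [ 0.4667 -0.3296  0.0813] yawx 141.84 z [-0.138  0.108 -0.985] F [ 0.3 -0.3  0.2] T [-0.07 -0.19  0.  ] open 0.0603 0.0
```

Settled. I'll close on the cap, then lift slightly.

Emit:
arm_command(
  squeeze=20,
  targets=[
    {"x": 0, "y": 0, "z": -0.002, "rx": 0, "ry": 0, "rz": 0, "claw": 220},
    {"x": 0, "y": 0, "z": -0.002, "rx": 0, "ry": 0, "rz": 0, "claw": 220},
    {"x": 0, "y": 0, "z": -0.002, "rx": 0, "ry": 0, "rz": 0, "claw": 220},
    {"x": 0, "y": 0, "z": -0.002, "rx": 0, "ry": 0, "rz": 0, "claw": 220},
    {"x": 0, "y": 0, "z": -0.002, "rx": 0, "ry": 0, "rz": 0, "claw": 220},
    {"x": 0, "y": 0, "z": -0.002, "rx": 0, "ry": 0, "rz": 0, "claw": 220},
  ],
)

```text
t: 3.37
tool_pos: [0.467, -0.3299, 0.0808]
orientation: [-0.972, -2.812, -0.085]
force: [-0.5, 0.5, -0.1]
opening: 0.025
gripper_force: 0.1
```

Emit:
arm_command(
  targets=[
    {"x": 0.0, "y": 0.0, "z": 0.02, "rx": 0, "ry": 0, "rz": 0, "claw": 220},
    {"x": 0.0, "y": 0.0, "z": 0.06, "rx": 0, "ry": 0, "rz": 0, "claw": 220},
    {"x": 0.0, "y": 0.0, "z": 0.12, "rx": 0, "ry": 0, "rz": 0, "claw": 220},
    {"x": 0.02, "y": 0.0, "z": 0.18, "rx": 0, "ry": 0, "rz": 0, "claw": 220},
    {"x": 0.06, "y": 0.0, "z": 0.24, "rx": 0, "ry": 0, "rz": 0, "claw": 220},
    {"x": 0.1, "y": 0.0, "z": 0.3, "rx": 0, "ry": 0, "rz": 0, "claw": 220},
    {"x": 0.14, "y": 0.02, "z": 0.36, "rx": 0, "ry": 0, "rz": 0, "claw": 220},
    {"x": 0.18, "y": 0.04, "z": 0.38, "rx": 0, "ry": 0, "rz": 0, "claw": 220},
    {"x": 0.2, "y": 0.08, "z": 0.38, "rx": 0, "ry": 0, "rz": 0, "claw": 220},
    {"x": 0.2, "y": 0.1, "z": 0.38, "rx": 0, "ry": 0, "rz": 0, "claw": 220},
  ],
)

```text
t: 4.2
tool_pos: [0.5691, -0.2781, 0.2725]
orientation: [-0.97, -2.815, -0.085]
force: [-0.3, -0.3, -1.8]
opening: 0.0229
gripper_force: 20.0
```

Run:
```python
from h import *
st()
p,d,P,cal=grab("side"); cv2.imwrite("pics/s4.png",cv2.resize(p[150:400,200:420,::-1],None,fx=2.4,fy=2.4,interpolation=cv2.INTER_CUBIC))
```

```text
t 4.2 q [-0.548  0.379  1.135  0.021  1.798 -1.451] pos [ 0.5691 -0.2781  0.2725] yawx 141.96 z [-0.135  0.107 -0.985] F [-0.3 -0.3 -1.8] T [-0.07 -0.18  0.01] open 0.0229 19.984760284423828
```

View pics/s4.png

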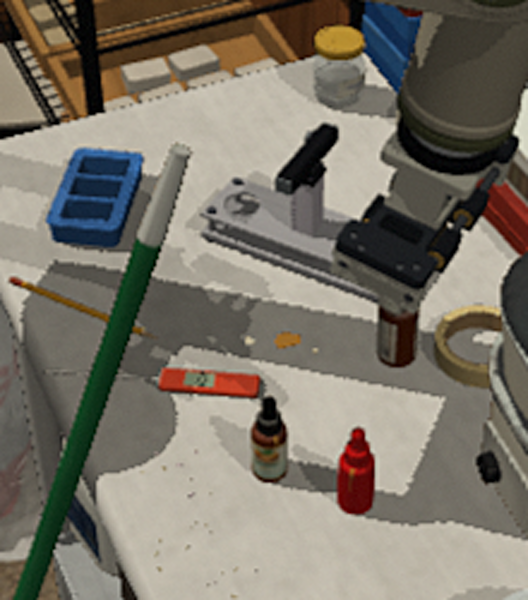

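Bottle_2 hangs upright in the grip (397,335 in the crop), with bottle_1 and the red bottle undisturbed. I'll carry it to above pocket_a.

Emit:
arm_command(
  targets=[
    {"x": 0.0, "y": 0.08, "z": 0, "rx": 0, "ry": 0, "rz": 0, "claw": 220},
    {"x": 0.0, "y": 0.16, "z": 0, "rx": 0, "ry": 0, "rz": 0, "claw": 220},
    {"x": -0.02, "y": 0.24, "z": 0, "rx": 0, "ry": 0, "rz": 0, "claw": 220},
    {"x": -0.04, "y": 0.32, "z": 0, "rx": 0, "ry": 0, "rz": 0, "claw": 220},
    {"x": -0.06, "y": 0.4, "z": 0, "rx": 0, "ry": 0, "rz": 0, "claw": 220},
    {"x": -0.08, "y": 0.48, "z": 0, "rx": 0, "ry": 0, "rz": 0, "claw": 220},
    {"x": -0.1, "y": 0.56, "z": 0, "rx": 0, "ry": 0, "rz": 0, "claw": 220},
    {"x": -0.12, "y": 0.64, "z": 0, "rx": 0, "ry": 0, "rz": 0, "claw": 220},
    {"x": -0.14, "y": 0.72, "z": 0, "rx": 0, "ry": 0, "rz": 0, "claw": 220},
    {"x": -0.145, "y": 0.77, "z": 0, "rx": 0, "ry": 0, "rz": 0, "claw": 220},
  ],
)

```text
t: 5.08
tool_pos: [0.492, 0.1076, 0.2704]
orientation: [-0.97, -2.811, -0.085]
force: [-0.4, 0.4, -0.0]
opening: 0.0226
gripper_force: 20.0
```

Emit:
arm_command(
  targets=[
    {"x": 0.0, "y": 0.025, "z": -0.04, "rx": 0, "ry": 0, "rz": 0, "claw": 220},
    {"x": 0.0, "y": 0.025, "z": -0.08, "rx": 0, "ry": 0, "rz": 0, "claw": 220},
    {"x": 0.0, "y": 0.025, "z": -0.12, "rx": 0, "ry": 0, "rz": 0, "claw": 220},
    {"x": 0.0, "y": 0.025, "z": -0.16, "rx": 0, "ry": 0, "rz": 0, "claw": 220},
    {"x": 0.0, "y": 0.025, "z": -0.2, "rx": 0, "ry": 0, "rz": 0, "claw": 220},
    {"x": 0.0, "y": 0.025, "z": -0.22, "rx": 0, "ry": 0, "rz": 0, "claw": 220},
    {"x": 0.0, "y": 0.025, "z": -0.22, "rx": 0, "ry": 0, "rz": 0, "claw": 220},
    {"x": 0.0, "y": 0.025, "z": -0.22, "rx": 0, "ry": 0, "rz": 0, "claw": 220},
  ],
)

```text
t: 5.75
tool_pos: [0.4938, 0.1172, 0.1605]
orientation: [-0.972, -2.81, -0.084]
force: [0.7, 0.3, 0.1]
opening: 0.0229
gripper_force: 20.0
```

Run:
```python
from h import *
from scipy.optimize import least_squares
st()
T=np.load("/tmp/top1.npz");S=np.load("/tmp/side1.npz")
for D,n,(a,b,c,d) in((T,"top",(235,175,335,280)),(S,"side",(275,190,385,280))):
    P=D["P"];m=np.zeros(P.shape[:2],bool);m[b:d,a:c]=1
    t=m&(abs(P[...,2]-.0385)<.007)&(np.hypot(P[...,0]-.556,P[...,1]-.069)<.13)
    t=cv2.morphologyEx(t.astype(np.uint8),cv2.MORPH_OPEN,np.ones((3,3)))>0
    q=P[t][:,:2].astype(np.float32); print(n,np.median(P[t][:,2]),cv2.minAreaRect(q*1000))
p,d,P,cal=grab("side")
m=np.zeros(P.shape[:2],bool);u,v=map(int,proj(cal,[.4935,.1185,.08]));m[v-40:v+40,u-40:u+40]=1
hsv=cv2.cvtColor(p,cv2.COLOR_RGB2HSV)
g=m&(P[...,2]>.045)&(P[...,2]<.13)&(np.hypot(P[...,0]-.4935,P[...,1]-.1185)<.03)
for lo in np.arange(.04,.14,.01):
    s=g&(P[...,2]>lo)&(P[...,2]<=lo+.01)
    if s.sum()>3:
        vv,uu=np.where(s); print(round(lo,2),s.sum(),"u",uu.min(),uu.max(),P[s][:,:2].mean(0).round(4))
cv2.imwrite("pics/s5.png",cv2.resize(p[v-60:v+60,u-70:u+70,::-1],None,fx=4.5,fy=4.5,interpolation=cv2.INTER_CUBIC));print(u,v)
```

```text
t 5.75 q [ 0.049  0.045  1.722  0.114  1.509 -0.87 ] pos [0.4938 0.1172 0.1605] yawx 141.82 z [-0.139  0.107 -0.985] F [0.7 0.3 0.1] T [-0.07 -0.21  0.03] open 0.0229 19.986058473587036
top 0.037680462616478616 ((555.8001708984375, 69.24192810058594), (74.76721954345703, 224.47659301757812), 51.63834762573242)
side 0.039114830172943815 ((557.6076049804688, 70.10266876220703), (85.17315673828125, 224.99745178222656), 52.3576774597168)
0.08 27 u 294 306 [0.4923 0.1067]
0.09 41 u 293 306 [0.4929 0.1067]
0.1 41 u 293 306 [0.4924 0.1069]
0.11 42 u 293 305 [0.4918 0.1059]
0.12 37 u 293 305 [0.4906 0.1062]
299 222
```

View pics/s5.png

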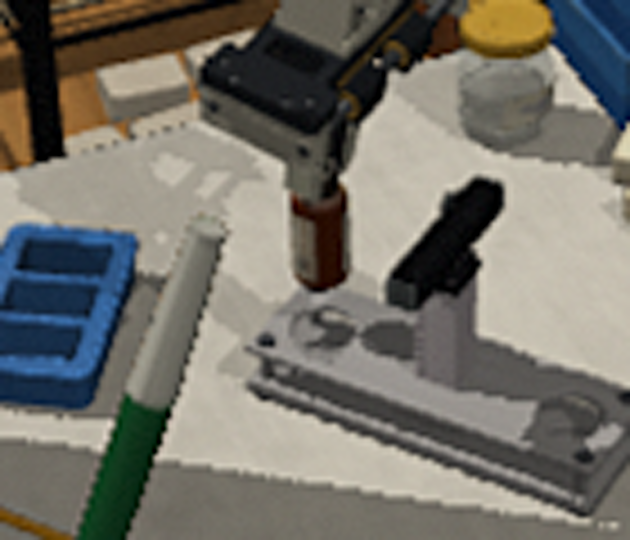

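The bottle hangs straight above pocket_a (pocket at (320,328) in the crop). I'll lower in stages, watching the force.

Emit:
arm_command(
  targets=[
    {"x": 0.0, "y": 0.0, "z": -0.03, "rx": 0, "ry": 0, "rz": 0, "claw": 220},
    {"x": 0.0, "y": 0.0, "z": -0.06, "rx": 0, "ry": 0, "rz": 0, "claw": 220},
    {"x": 0.0, "y": 0.0, "z": -0.08, "rx": 0, "ry": 0, "rz": 0, "claw": 220},
    {"x": 0.0, "y": 0.0, "z": -0.09, "rx": 0, "ry": 0, "rz": 0, "claw": 220},
    {"x": 0.0, "y": 0.0, "z": -0.1, "rx": 0, "ry": 0, "rz": 0, "claw": 220},
    {"x": 0.0, "y": 0.0, "z": -0.1, "rx": 0, "ry": 0, "rz": 0, "claw": 220},
  ],
)

```text
t: 6.3
tool_pos: [0.4943, 0.1176, 0.1104]
orientation: [-0.972, -2.811, -0.085]
force: [-1.0, -0.3, -1.3]
opening: 0.0232
gripper_force: 20.0
```

Run:
```python
from h import *
st()
```

```text
t 6.3 q [ 0.05   0.095  1.766  0.116  1.415 -0.88 ] pos [0.4943 0.1176 0.1104] yawx 141.85 z [-0.138  0.107 -0.985] F [-1.  -0.3 -1.3] T [-0.01 -0.2  -0.  ] open 0.0232 19.98529940843582
```

Emit:
arm_command(
  targets=[
    {"x": 0.0, "y": 0.0, "z": -0.01, "rx": 0, "ry": 0, "rz": 0, "claw": 220},
    {"x": 0.0, "y": 0.0, "z": -0.02, "rx": 0, "ry": 0, "rz": 0, "claw": 220},
    {"x": 0.0, "y": 0.0, "z": -0.03, "rx": 0, "ry": 0, "rz": 0, "claw": 220},
    {"x": 0.0, "y": 0.0, "z": -0.036, "rx": 0, "ry": 0, "rz": 0, "claw": 220},
    {"x": 0.0, "y": 0.0, "z": -0.036, "rx": 0, "ry": 0, "rz": 0, "claw": 220},
    {"x": 0.0, "y": 0.0, "z": -0.036, "rx": 0, "ry": 0, "rz": 0, "claw": 220},
  ],
)

```text
t: 6.8
tool_pos: [0.4943, 0.1177, 0.0924]
orientation: [-0.972, -2.811, -0.085]
force: [-0.6, -0.6, -0.6]
opening: 0.0226
gripper_force: 20.0
```

Run:
```python
from h import *
st()
```

```text
t 6.8 q [ 0.05   0.116  1.779  0.117  1.382 -0.884] pos [0.4943 0.1177 0.0924] yawx 141.84 z [-0.138  0.107 -0.985] F [-0.6 -0.6 -0.6] T [-0.04 -0.24  0.04] open 0.0226 19.98532086610794
```

Emit:
arm_command(
  targets=[
    {"x": 0.0, "y": 0.0, "z": -0.003, "rx": 0, "ry": 0, "rz": 0, "claw": 220},
    {"x": 0.0, "y": 0.0, "z": -0.006, "rx": 0, "ry": 0, "rz": 0, "claw": 220},
    {"x": 0.0, "y": 0.0, "z": -0.008, "rx": 0, "ry": 0, "rz": 0, "claw": 220},
    {"x": 0.0, "y": 0.0, "z": -0.008, "rx": 0, "ry": 0, "rz": 0, "claw": 220},
  ],
)

```text
t: 7.13
tool_pos: [0.4948, 0.1178, 0.089]
orientation: [-0.972, -2.812, -0.085]
force: [0.1, -0.1, 1.8]
opening: 0.0231
gripper_force: 20.0
```

Run:
```python
from h import *
st()
```

```text
t 7.13 q [ 0.05   0.12   1.781  0.117  1.374 -0.885] pos [0.4948 0.1178 0.089 ] yawx 141.86 z [-0.137  0.108 -0.985] F [ 0.1 -0.1  1.8] T [-0.   -0.24 -0.02] open 0.0231 19.984610080718994
```

Emit:
arm_command(
  targets=[
    {"x": 0, "y": 0, "z": 0, "rx": 0, "ry": 0, "rz": 0, "claw": 110},
    {"x": 0, "y": 0, "z": 0, "rx": 0, "ry": 0, "rz": 0, "claw": 110},
    {"x": 0, "y": 0, "z": 0, "rx": 0, "ry": 0, "rz": 0, "claw": 110},
    {"x": 0, "y": 0, "z": 0, "rx": 0, "ry": 0, "rz": 0, "claw": 110},
    {"x": 0, "y": 0, "z": 0.04, "rx": 0, "ry": 0, "rz": 0, "claw": 110},
    {"x": 0, "y": 0, "z": 0.1, "rx": 0, "ry": 0, "rz": 0, "claw": 110},
    {"x": 0, "y": 0, "z": 0.18, "rx": 0, "ry": 0, "rz": 0, "claw": 110},
    {"x": 0, "y": 0, "z": 0.26, "rx": 0, "ry": 0, "rz": 0, "claw": 110},
    {"x": 0, "y": 0, "z": 0.32, "rx": 0, "ry": 0, "rz": 0, "claw": 110},
    {"x": 0, "y": 0, "z": 0.32, "rx": 0, "ry": 0, "rz": 0, "claw": 110},
  ],
)

```text
t: 7.97
tool_pos: [0.4977, 0.118, 0.2566]
orientation: [-0.974, -2.822, -0.092]
force: [0.8, 0.1, 0.3]
opening: 0.0528
gripper_force: 0.0
```

Run:
```python
from h import *
st()
p,d,P,cal=grab("side")
cv2.imwrite("pics/s6.png",cv2.resize(p[170:400,270:390,::-1],None,fx=2.5,fy=2.5,interpolation=cv2.INTER_CUBIC))
# bulb in pocket a, bottle_1 bulb
for n,(x,y) in {"a":(.4935,.1185),"b1":(.4673,-.2257)}.items():
    for lo,hi in((.055,.064),(.072,.086),(.09,.115)):
        s=(np.hypot(P[...,0]-x,P[...,1]-y)<.025)&(P[...,2]>lo)&(P[...,2]<hi); print(n,lo,s.sum(),P[s].mean(0).round(4),P[s][:,2].max() if s.any() else 0)
```

```text
t 7.97 q [ 0.05  -0.015  1.605  0.115  1.672 -0.851] pos [0.4977 0.118  0.2566] yawx 141.94 z [-0.126  0.108 -0.986] F [0.8 0.1 0.3] T [ 0.   -0.23  0.01] open 0.0528 0.0
a 0.055 39 [0.4915 0.1074 0.06  ] 0.06374023140206142
a 0.072 53 [0.4944 0.113  0.0798] 0.08591637448685163
a 0.09 36 [0.4945 0.1169 0.1009] 0.11392276213494712
b1 0.055 74 [ 0.4668 -0.2331  0.0598] 0.06385861888934907
b1 0.072 62 [ 0.468  -0.2291  0.078 ] 0.08575342786172624
b1 0.09 32 [ 0.4684 -0.2271  0.0969] 0.10388397143925321
```

View pics/s6.png

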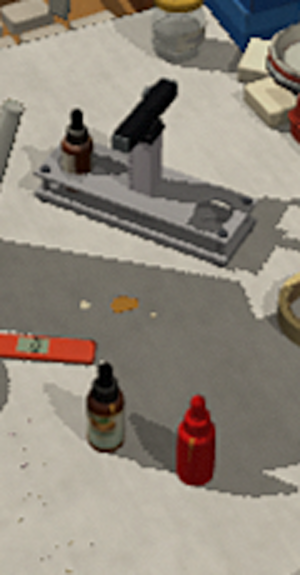

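Bottle_2 stands upright in pocket_a ((77,150) in the crop), and bottle_1 is free at (105,410). On to bottle_1.

Emit:
arm_command(
  targets=[
    {"x": 0.05, "y": -0.06, "z": 0, "rx": 0, "ry": 0, "rz": 0, "claw": 90},
    {"x": 0.08, "y": -0.13, "z": 0, "rx": 0, "ry": 0, "rz": 0, "claw": 90},
    {"x": 0.1, "y": -0.21, "z": 0, "rx": 0, "ry": 0, "rz": 0, "claw": 90},
    {"x": 0.11, "y": -0.29, "z": 0, "rx": 0, "ry": 0, "rz": 0, "claw": 90},
    {"x": 0.12, "y": -0.37, "z": 0, "rx": 0, "ry": 0, "rz": 0, "claw": 90},
    {"x": 0.12, "y": -0.45, "z": 0, "rx": 0, "ry": 0, "rz": 0, "claw": 90},
    {"x": 0.12, "y": -0.53, "z": 0, "rx": 0, "ry": 0, "rz": 0, "claw": 90},
    {"x": 0.09, "y": -0.6, "z": 0, "rx": 0, "ry": 0, "rz": 0, "claw": 90},
    {"x": 0.04, "y": -0.66, "z": 0, "rx": 0, "ry": 0, "rz": 0, "claw": 90},
    {"x": -0.02, "y": -0.688, "z": 0, "rx": 0, "ry": 0, "rz": 0, "claw": 90},
  ],
)

```text
t: 8.85
tool_pos: [0.483, -0.2293, 0.2462]
orientation: [-0.974, -2.808, -0.085]
force: [1.6, 0.6, 0.1]
opening: 0.06
gripper_force: 0.0
```

Emit:
arm_command(
  targets=[
    {"x": -0.031, "y": 0, "z": 0, "rx": 0, "ry": 0, "rz": 0, "claw": 90},
    {"x": -0.031, "y": 0, "z": -0.05, "rx": 0, "ry": 0, "rz": 0, "claw": 90},
    {"x": -0.031, "y": 0, "z": -0.1, "rx": 0, "ry": 0, "rz": 0, "claw": 90},
    {"x": -0.031, "y": 0, "z": -0.15, "rx": 0, "ry": 0, "rz": 0, "claw": 90},
    {"x": -0.031, "y": 0, "z": -0.2, "rx": 0, "ry": 0, "rz": 0, "claw": 90},
    {"x": -0.031, "y": 0, "z": -0.2, "rx": 0, "ry": 0, "rz": 0, "claw": 90},
    {"x": -0.031, "y": 0, "z": -0.2, "rx": 0, "ry": 0, "rz": 0, "claw": 90},
  ],
)

```text
t: 9.43
tool_pos: [0.4672, -0.2252, 0.1464]
orientation: [-0.97, -2.806, -0.087]
force: [-0.0, 0.8, 1.5]
opening: 0.0601
gripper_force: 0.0
```

Run:
```python
from h import *
st()
p,d,P,cal=grab("side")
cv2.imwrite("pics/s7.png",cv2.resize(p[150:390,200:420,::-1],None,fx=2.4,fy=2.4,interpolation=cv2.INTER_CUBIC))
```

```text
t 9.43 q [-0.561  0.145  1.643  0.018  1.534 -1.468] pos [ 0.4672 -0.2252  0.1464] yawx 141.85 z [-0.142  0.11  -0.984] F [-0.   0.8  1.5] T [ 0.02 -0.15 -0.04] open 0.0601 0.0
```

View pics/s7.png

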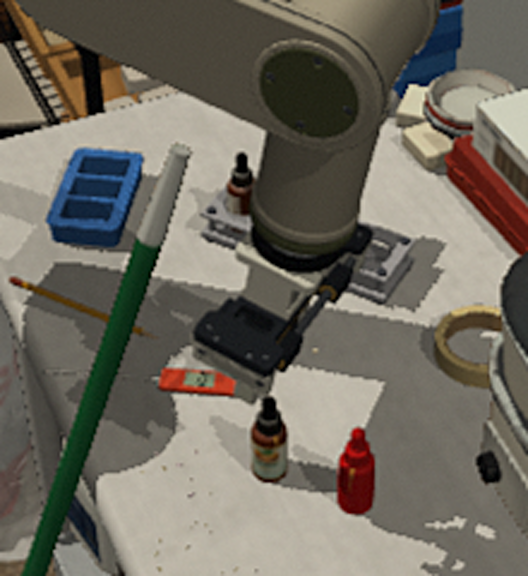

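Fingers are above bottle_1 (268,440 in the crop), and the wrist is clear of the broom tip at (178,150). Lower and grip.

Emit:
arm_command(
  targets=[
    {"x": 0.002, "y": 0, "z": -0.04, "rx": 0, "ry": 0, "rz": 0, "claw": 90},
    {"x": 0.002, "y": 0, "z": -0.08, "rx": 0, "ry": 0, "rz": 0, "claw": 90},
    {"x": 0.002, "y": 0, "z": -0.11, "rx": 0, "ry": 0, "rz": 0, "claw": 90},
    {"x": 0.002, "y": 0, "z": -0.132, "rx": 0, "ry": 0, "rz": 0, "claw": 90},
    {"x": 0.002, "y": 0, "z": -0.132, "rx": 0, "ry": 0, "rz": 0, "claw": 90},
    {"x": 0.002, "y": 0, "z": -0.132, "rx": 0, "ry": 0, "rz": 0, "claw": 90},
  ],
)

```text
t: 9.98
tool_pos: [0.4704, -0.2265, 0.0835]
orientation: [-0.972, -2.812, -0.085]
force: [0.4, 0.9, 0.4]
opening: 0.0603
gripper_force: 0.0
```

Run:
```python
from h import *
st()
```

```text
t 9.98 q [-0.56   0.213  1.687  0.018  1.415 -1.469] pos [ 0.4704 -0.2265  0.0835] yawx 141.86 z [-0.137  0.107 -0.985] F [0.4 0.9 0.4] T [-0.05 -0.16 -0.03] open 0.0603 0.0
```

Emit:
arm_command(
  targets=[
    {"x": -0.002, "y": 0, "z": -0.006, "rx": 0, "ry": 0, "rz": 0, "claw": 90},
    {"x": -0.002, "y": 0, "z": -0.006, "rx": 0, "ry": 0, "rz": 0, "claw": 220},
    {"x": -0.002, "y": 0, "z": -0.006, "rx": 0, "ry": 0, "rz": 0, "claw": 220},
    {"x": -0.002, "y": 0, "z": -0.006, "rx": 0, "ry": 0, "rz": 0, "claw": 220},
    {"x": -0.002, "y": 0, "z": -0.006, "rx": 0, "ry": 0, "rz": 0, "claw": 220},
    {"x": -0.002, "y": 0, "z": -0.006, "rx": 0, "ry": 0, "rz": 0, "claw": 220},
    {"x": -0.002, "y": 0, "z": -0.006, "rx": 0, "ry": 0, "rz": 0, "claw": 220},
    {"x": -0.002, "y": 0, "z": -0.006, "rx": 0, "ry": 0, "rz": 0, "claw": 220},
    {"x": -0.002, "y": 0, "z": -0.006, "rx": 0, "ry": 0, "rz": 0, "claw": 220},
  ],
)

```text
t: 10.73
tool_pos: [0.469, -0.2263, 0.0798]
orientation: [-0.972, -2.812, -0.085]
force: [0.5, 0.2, 0.7]
opening: 0.0227
gripper_force: 20.0
```

Emit:
arm_command(
  targets=[
    {"x": 0.0, "y": 0.0, "z": 0.02, "rx": 0, "ry": 0, "rz": 0, "claw": 220},
    {"x": 0.0, "y": 0.0, "z": 0.08, "rx": 0, "ry": 0, "rz": 0, "claw": 220},
    {"x": 0.0, "y": 0.0, "z": 0.14, "rx": 0, "ry": 0, "rz": 0, "claw": 220},
    {"x": 0.02, "y": 0.0, "z": 0.2, "rx": 0, "ry": 0, "rz": 0, "claw": 220},
    {"x": 0.06, "y": 0.0, "z": 0.26, "rx": 0, "ry": 0, "rz": 0, "claw": 220},
    {"x": 0.11, "y": 0.02, "z": 0.32, "rx": 0, "ry": 0, "rz": 0, "claw": 220},
    {"x": 0.16, "y": 0.05, "z": 0.36, "rx": 0, "ry": 0, "rz": 0, "claw": 220},
    {"x": 0.2, "y": 0.1, "z": 0.38, "rx": 0, "ry": 0, "rz": 0, "claw": 220},
    {"x": 0.24, "y": 0.16, "z": 0.38, "rx": 0, "ry": 0, "rz": 0, "claw": 220},
    {"x": 0.27, "y": 0.22, "z": 0.38, "rx": 0, "ry": 0, "rz": 0, "claw": 220},
  ],
)

```text
t: 11.57
tool_pos: [0.6056, -0.1155, 0.2716]
orientation: [-0.974, -2.814, -0.085]
force: [0.7, 0.1, -0.6]
opening: 0.0231
gripper_force: 20.0
```

Run:
```python
from h import *
st()
```

```text
t 11.57 q [-0.308  0.317  1.213  0.062  1.772 -1.204] pos [ 0.6056 -0.1155  0.2716] yawx 141.81 z [-0.135  0.107 -0.985] F [ 0.7  0.1 -0.6] T [-0.08 -0.3   0.05] open 0.0231 19.987044632434845
```

Emit:
arm_command(
  targets=[
    {"x": 0.01, "y": 0.07, "z": 0, "rx": 0, "ry": 0, "rz": 0, "claw": 220},
    {"x": 0.02, "y": 0.14, "z": 0, "rx": 0, "ry": 0, "rz": 0, "claw": 220},
    {"x": 0.03, "y": 0.21, "z": 0, "rx": 0, "ry": 0, "rz": 0, "claw": 220},
    {"x": 0.033, "y": 0.271, "z": 0, "rx": 0, "ry": 0, "rz": 0, "claw": 220},
    {"x": 0.033, "y": 0.271, "z": 0, "rx": 0, "ry": 0, "rz": 0, "claw": 220},
    {"x": 0.033, "y": 0.271, "z": -0.05, "rx": 0, "ry": 0, "rz": 0, "claw": 220},
  ],
)

```text
t: 12.07
tool_pos: [0.6228, 0.0212, 0.2508]
orientation: [-0.969, -2.821, -0.088]
force: [1.3, -1.1, 0.7]
opening: 0.0231
gripper_force: 20.0
```

Run:
```python
from h import *
st()
T=np.load("/tmp/top1.npz")["P"]
e=np.array([.787,-.617]);f=np.array([.617,.787]);c=np.array([.6204,.019])
q=T.reshape(-1,3);q=q[np.isfinite(q[:,0])&(q[:,2]>.08)&(q[:,2]<.6)];r=q[:,:2]-c
a=r@e;b=r@f
s=(abs(a)<.12)&(abs(b)<.16); print("obst (lean,close,z)",[ (round(x,3),round(y,3),round(z,3)) for x,y,z in list(zip(a[s],b[s],q[s][:,2]))[::60]])
p,d,P,cal=grab("side")
cv2.imwrite("pics/s8.png",cv2.resize(p[160:300,250:430,::-1],None,fx=3.6,fy=3.6,interpolation=cv2.INTER_CUBIC))
print(proj(cal,[.6195,.0198,.12]))
g=(P[...,2]>.08)&(P[...,2]<.24)&(np.hypot(P[...,0]-.6195,P[...,1]-.0198)<.03)
for lo in np.arange(.08,.24,.01):
    s=g&(P[...,2]>lo)&(P[...,2]<=lo+.01)
    if s.sum()>5:
        vv,uu=np.where(s); print(round(lo,2),s.sum(),"u",uu.min(),uu.max(),P[s][:,:2].mean(0).round(4))
```

```text
t 12.07 q [-0.103  0.315  1.253  0.094  1.713 -1.005] pos [0.6228 0.0212 0.2508] yawx 142.11 z [-0.129  0.106 -0.986] F [ 1.3 -1.1  0.7] T [-0.06 -0.27 -0.04] open 0.0231 19.99054580926895
obst (lean,close,z) [(np.float64(0.117), np.float64(0.159), np.float64(0.115)), (np.float64(0.1), np.float64(0.158), np.float64(0.113)), (np.float64(0.096), np.float64(0.153), np.float64(0.113)), (np.float64(0.109), np.float64(0.132), np.float64(0.109)), (np.float64(0.081), np.float64(0.154), np.float64(0.113)), (np.float64(0.087), np.float64(0.15), np.float64(0.099)), (np.float64(0.082), np.float64(0.153), np.float64(0.087)), (np.float64(-0.083), np.float64(0.048), np.float64(0.141)), (np.float64(-0.092), np.float64(0.045), np.float64(0.142)), (np.float64(-0.088), np.float64(0.031), np.float64(0.141)), (np.float64(-0.096), np.float64(0.033), np.float64(0.139)), (np.float64(-0.086), np.float64(0.012), np.float64(0.144)), (np.float64(-0.093), np.float64(0.012), np.float64(0.141)), (np.float64(-0.072), np.float64(-0.021), np.float64(0.141)), (np.float64(-0.083), np.float64(-0.017), np.float64(0.14)), (np.float64(-0.093), np.float64(-0.008), np.float64(0.12)), (np.float64(-0.077), np.float64(-0.04), np.float64(0.143)), (np.float64(-0.082), np.float64(-0.044), np.float64(0.145)), (np.float64(-0.093), np.float64(-0.042), np.float64(0.129))]
(np.float64(355.9382121160775), np.float64(229.31140218194346))
0.17 24 u 352 365 [0.621  0.0102]
0.18 47 u 351 365 [0.6194 0.0111]
0.19 50 u 351 365 [0.6204 0.0109]
0.2 48 u 352 365 [0.6194 0.0103]
0.21 48 u 352 365 [0.6201 0.0104]
0.22 53 u 352 365 [0.6198 0.0104]
0.23 46 u 352 365 [0.6232 0.014 ]
```

View pics/s8.png

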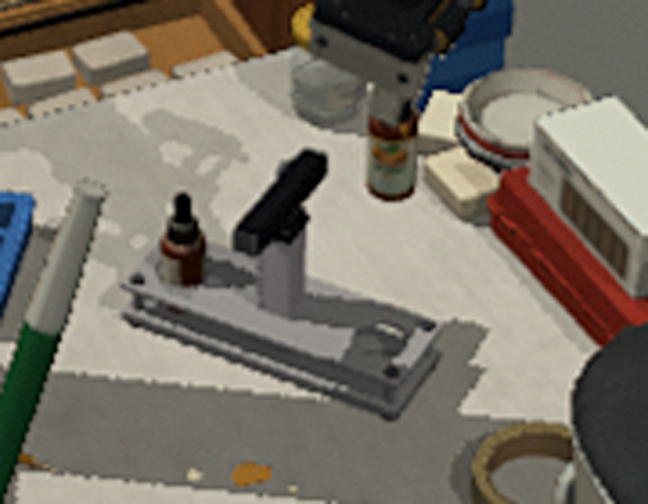

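Bottle_1 hangs upright near pocket_b (pocket at (375,340) in the crop), and bottle_2 still stands at (183,245). Lowering in two stages.

Emit:
arm_command(
  targets=[
    {"x": 0, "y": 0, "z": -0.05, "rx": 0, "ry": 0, "rz": 0, "claw": 220},
    {"x": 0, "y": 0, "z": -0.1, "rx": 0, "ry": 0, "rz": 0, "claw": 220},
    {"x": 0, "y": 0, "z": -0.15, "rx": 0, "ry": 0, "rz": 0, "claw": 220},
    {"x": 0, "y": 0, "z": -0.2, "rx": 0, "ry": 0, "rz": 0, "claw": 220},
    {"x": 0, "y": 0, "z": -0.22, "rx": 0, "ry": 0, "rz": 0, "claw": 220},
    {"x": 0, "y": 0, "z": -0.235, "rx": 0, "ry": 0, "rz": 0, "claw": 220},
    {"x": 0, "y": 0, "z": -0.25, "rx": 0, "ry": 0, "rz": 0, "claw": 220},
    {"x": 0, "y": 0, "z": -0.265, "rx": 0, "ry": 0, "rz": 0, "claw": 220},
    {"x": 0, "y": 0, "z": -0.275, "rx": 0, "ry": 0, "rz": 0, "claw": 220},
    {"x": 0, "y": 0, "z": -0.275, "rx": 0, "ry": 0, "rz": 0, "claw": 220},
  ],
)

```text
t: 12.95
tool_pos: [0.6203, 0.0191, 0.1067]
orientation: [-0.972, -2.811, -0.085]
force: [-0.2, 1.1, -0.2]
opening: 0.0227
gripper_force: 20.0
```

Run:
```python
from h import *
st()
```

```text
t 12.95 q [-0.106  0.407  1.405  0.093  1.479 -1.027] pos [0.6203 0.0191 0.1067] yawx 141.84 z [-0.138  0.107 -0.985] F [-0.2  1.1 -0.2] T [-0.02 -0.2  -0.03] open 0.0227 19.989000856876373
```

Emit:
arm_command(
  targets=[
    {"x": 0, "y": 0, "z": -0.01, "rx": 0, "ry": 0, "rz": 0, "claw": 220},
    {"x": 0, "y": 0, "z": -0.02, "rx": 0, "ry": 0, "rz": 0, "claw": 220},
    {"x": 0, "y": 0, "z": -0.028, "rx": 0, "ry": 0, "rz": 0, "claw": 220},
    {"x": 0, "y": 0, "z": -0.033, "rx": 0, "ry": 0, "rz": 0, "claw": 220},
    {"x": 0, "y": 0, "z": -0.036, "rx": 0, "ry": 0, "rz": 0, "claw": 220},
    {"x": 0, "y": 0, "z": -0.038, "rx": 0, "ry": 0, "rz": 0, "claw": 220},
    {"x": 0, "y": 0, "z": -0.038, "rx": 0, "ry": 0, "rz": 0, "claw": 220},
  ],
)

```text
t: 13.53
tool_pos: [0.6204, 0.0192, 0.088]
orientation: [-0.972, -2.811, -0.085]
force: [0.3, -0.6, -0.3]
opening: 0.023
gripper_force: 20.0
```

Run:
```python
from h import *
st()
```

```text
t 13.53 q [-0.106  0.426  1.418  0.093  1.448 -1.029] pos [0.6204 0.0192 0.088 ] yawx 141.85 z [-0.138  0.107 -0.985] F [ 0.3 -0.6 -0.3] T [-0.03 -0.21 -0.01] open 0.023 19.988946318626404
```

Emit:
arm_command(
  targets=[
    {"x": 0, "y": 0, "z": 0, "rx": 0, "ry": 0, "rz": 0, "claw": 110},
    {"x": 0, "y": 0, "z": 0, "rx": 0, "ry": 0, "rz": 0, "claw": 110},
    {"x": 0, "y": 0, "z": 0, "rx": 0, "ry": 0, "rz": 0, "claw": 110},
    {"x": 0, "y": 0, "z": 0, "rx": 0, "ry": 0, "rz": 0, "claw": 110},
    {"x": 0, "y": 0, "z": 0.04, "rx": 0, "ry": 0, "rz": 0, "claw": 110},
    {"x": 0, "y": 0, "z": 0.1, "rx": 0, "ry": 0, "rz": 0, "claw": 110},
    {"x": 0, "y": 0, "z": 0.18, "rx": 0, "ry": 0, "rz": 0, "claw": 110},
    {"x": 0, "y": 0, "z": 0.26, "rx": 0, "ry": 0, "rz": 0, "claw": 110},
    {"x": 0, "y": 0, "z": 0.32, "rx": -0.027, "ry": -0.034, "rz": 0, "claw": 110},
    {"x": 0, "y": 0, "z": 0.34, "rx": -0.054, "ry": -0.069, "rz": 0, "claw": 110},
  ],
)

```text
t: 14.37
tool_pos: [0.6235, 0.0181, 0.2648]
orientation: [1.025, 2.958, 0.002]
force: [0.0, 0.5, 0.7]
opening: 0.0529
gripper_force: 0.0
```

Emit:
arm_command(
  targets=[
    {"x": 0, "y": 0, "z": 0, "rx": 0, "ry": 0, "rz": -0.06, "claw": 110},
    {"x": -0.02, "y": 0.02, "z": 0, "rx": 0, "ry": 0, "rz": -0.12, "claw": 110},
    {"x": -0.04, "y": 0.05, "z": 0, "rx": 0, "ry": 0, "rz": -0.18, "claw": 110},
    {"x": -0.06, "y": 0.1, "z": 0, "rx": 0, "ry": 0, "rz": -0.24, "claw": 110},
    {"x": -0.08, "y": 0.14, "z": 0, "rx": 0, "ry": 0, "rz": -0.3, "claw": 110},
    {"x": -0.088, "y": 0.15, "z": 0, "rx": 0, "ry": 0, "rz": -0.36, "claw": 110},
    {"x": -0.088, "y": 0.15, "z": 0, "rx": 0, "ry": 0, "rz": -0.42, "claw": 110},
    {"x": -0.088, "y": 0.15, "z": 0, "rx": 0, "ry": 0, "rz": -0.48, "claw": 110},
    {"x": -0.088, "y": 0.15, "z": 0, "rx": 0, "ry": 0, "rz": -0.54, "claw": 110},
    {"x": -0.088, "y": 0.15, "z": 0, "rx": 0, "ry": 0, "rz": -0.6, "claw": 110},
  ],
)

```text
t: 15.2
tool_pos: [0.5764, 0.0944, 0.2584]
orientation: [2.529, 1.864, 0.0]
force: [-0.6, -1.1, 0.5]
opening: 0.0532
gripper_force: 0.0
```

Emit:
arm_command(
  targets=[
    {"x": 0, "y": 0, "z": 0, "rx": 0, "ry": 0, "rz": -0.06, "claw": 110},
    {"x": 0, "y": 0, "z": 0, "rx": 0, "ry": 0, "rz": -0.12, "claw": 110},
    {"x": 0, "y": 0, "z": 0, "rx": 0, "ry": 0, "rz": -0.185, "claw": 110},
    {"x": 0, "y": 0, "z": 0, "rx": 0, "ry": 0, "rz": -0.185, "claw": 110},
    {"x": 0, "y": 0, "z": 0, "rx": 0, "ry": 0, "rz": -0.185, "claw": 110},
  ],
)

```text
t: 15.62
tool_pos: [0.5765, 0.0942, 0.2583]
orientation: [2.822, 1.38, 0.0]
force: [0.5, 0.1, -0.1]
opening: 0.0529
gripper_force: 0.0
```

Run:
```python
from h import *
st()
p,d,P,cal=grab("side")
for n,(x,y) in {"a":(.4935,.1185),"b":(.6195,.0198)}.items():
    for lo,hi in((.055,.064),(.072,.086),(.09,.115)):
        s=(np.hypot(P[...,0]-x,P[...,1]-y)<.025)&(P[...,2]>lo)&(P[...,2]<hi); print(n,lo,s.sum(),P[s].mean(0).round(4) if s.any() else 0,P[s][:,2].max() if s.any() else 0)
for n in("side","top"):
    P=grab(n)[2]
    s=(np.hypot(P[...,0]-.5565,P[...,1]-.0692)<.065)&(P[...,2]>.125)&(P[...,2]<.15)
    print(n,s.sum(),np.percentile(P[s][:,2],[50,90]) if s.any() else 0, cv2.minAreaRect(P[s][:,:2].astype(np.float32)*1000) if s.any() else 0)
cv2.imwrite("pics/s9.png",cv2.resize(p[160:300,250:430,::-1],None,fx=3.6,fy=3.6,interpolation=cv2.INTER_CUBIC))
```

```text
t 15.62 q [0.074 0.078 1.498 0.    1.566 0.736] pos [0.5765 0.0942 0.2583] yawx 52.1 z [ 0.  0. -1.] F [ 0.5  0.1 -0.1] T [-0.07  0.01  0.04] open 0.0529 0.0
a 0.055 39 [0.4933 0.1079 0.0596] 0.06399704213763524
a 0.072 50 [0.4918 0.113  0.0794] 0.08592036782418955
a 0.09 39 [0.4954 0.115  0.101 ] 0.1115693275600641
b 0.055 33 [0.6161 0.0093 0.0592] 0.06383882091620374
b 0.072 52 [0.6197 0.0144 0.0794] 0.08557785649194138
b 0.09 39 [0.6196 0.0178 0.1007] 0.11069945564087669
side 349 [0.14161132 0.14544619] ((555.0414428710938, 66.51910400390625), (112.70632934570312, 30.450603485107422), 55.93687057495117)
top 168 [0.14149681 0.1437553 ] ((533.4549560546875, 41.546417236328125), (37.344974517822266, 22.046092987060547), 51.909263610839844)
```

Both bottles are seated (tops at 0.111 m, upright) and the rack has not moved. Lowering onto bar and button.

Emit:
arm_command(
  targets=[
    {"x": 0, "y": 0, "z": -0.06, "rx": 0, "ry": 0, "rz": 0, "claw": 110},
    {"x": 0, "y": 0, "z": -0.12, "rx": 0, "ry": 0, "rz": 0, "claw": 110},
    {"x": 0, "y": 0, "z": -0.17, "rx": 0, "ry": 0, "rz": 0, "claw": 110},
    {"x": 0, "y": 0, "z": -0.22, "rx": 0, "ry": 0, "rz": 0, "claw": 110},
    {"x": 0, "y": 0, "z": -0.25, "rx": 0, "ry": 0, "rz": 0, "claw": 110},
    {"x": 0, "y": 0, "z": -0.263, "rx": 0, "ry": 0, "rz": 0, "claw": 110},
    {"x": 0, "y": 0, "z": -0.263, "rx": 0, "ry": 0, "rz": 0, "claw": 110},
  ],
)

```text
t: 16.35
tool_pos: [0.5751, 0.0941, 0.1246]
orientation: [-2.823, -1.376, 0.005]
force: [-0.6, 0.1, 0.1]
opening: 0.053
gripper_force: 0.0
```

Emit:
arm_command(
  squeeze=25,
  targets=[
    {"x": 0, "y": 0, "z": 0, "rx": 0, "ry": 0, "rz": 0, "claw": 150},
    {"x": 0, "y": 0, "z": 0, "rx": 0, "ry": 0, "rz": 0, "claw": 165},
    {"x": 0, "y": 0, "z": 0, "rx": 0, "ry": 0, "rz": 0, "claw": 180},
    {"x": 0, "y": 0, "z": 0, "rx": 0, "ry": 0, "rz": 0, "claw": 195},
    {"x": 0, "y": 0, "z": 0, "rx": 0, "ry": 0, "rz": 0, "claw": 220},
    {"x": 0, "y": 0, "z": 0, "rx": 0, "ry": 0, "rz": 0, "claw": 220},
    {"x": 0, "y": 0, "z": 0, "rx": 0, "ry": 0, "rz": 0, "claw": 220},
  ],
)

```text
t: 16.93
tool_pos: [0.5766, 0.095, 0.1278]
orientation: [-2.824, -1.375, -0.002]
force: [-3.7, 3.6, 5.0]
opening: 0.0218
gripper_force: 25.0
```

Run:
```python
from h import *
st()
```

```text
t 16.93 q [7.50e-02 1.60e-01 1.65e+00 1.00e-03 1.33e+00 7.39e-01] pos [0.5766 0.095  0.1278] yawx 51.92 z [ 0.001  0.001 -1.   ] F [-3.7  3.6  5. ] T [ 0.66  0.68 -0.21] open 0.0218 25.000737011432648
```

Bar and button are squeezed to about 22 mm, so the button is in. I'll draw up slowly.

Emit:
arm_command(
  targets=[
    {"x": 0, "y": 0, "z": 0.01, "rx": 0, "ry": 0, "rz": 0, "claw": 220},
    {"x": 0, "y": 0, "z": 0.02, "rx": 0, "ry": 0, "rz": 0, "claw": 220},
    {"x": 0, "y": 0, "z": 0.035, "rx": 0, "ry": 0, "rz": 0, "claw": 220},
    {"x": 0, "y": 0, "z": 0.05, "rx": 0, "ry": 0, "rz": 0, "claw": 220},
    {"x": 0, "y": 0, "z": 0.065, "rx": 0, "ry": 0, "rz": 0, "claw": 220},
    {"x": 0, "y": 0, "z": 0.08, "rx": 0, "ry": 0, "rz": 0, "claw": 220},
    {"x": 0, "y": 0, "z": 0.095, "rx": 0, "ry": 0, "rz": 0, "claw": 220},
    {"x": 0, "y": 0, "z": 0.1, "rx": 0, "ry": 0, "rz": 0, "claw": 220},
  ],
)

```text
t: 17.6
tool_pos: [0.5769, 0.0942, 0.1784]
orientation: [2.824, 1.374, 0.002]
force: [-2.4, 1.1, -3.8]
opening: 0.0219
gripper_force: 25.0
```

Run:
```python
from h import *
st()
P=grab("side")[2]
s=(np.hypot(P[...,0]-.5565,P[...,1]-.0692)<.06)&(P[...,2]>.12)&(P[...,2]<.25)
r=P[...,:2]-[.5565,.0692]; b=r@np.array([.617,.787])
k=s&(b<0)&(b>-.05); print("bar far half top z",np.percentile(P[k][:,2],[50,85,95]))
for n,(x,y) in {"a":(.4935,.1185),"b":(.6195,.0198)}.items():
    k=(np.hypot(P[...,0]-x,P[...,1]-y)<.02)&(P[...,2]>.09)&(P[...,2]<.125); print(n,k.sum(),P[k].mean(0).round(4),P[k][:,2].max())
```

```text
t 17.6 q [ 0.074  0.118  1.601 -0.     1.421  0.739] pos [0.5769 0.0942 0.1784] yawx 51.89 z [ 0.001  0.    -1.   ] F [-2.4  1.1 -3.8] T [ 0.4   0.57 -0.12] open 0.0219 25.003381669521332
bar far half top z [0.18259124 0.19441669 0.19616569]
a 36 [0.4949 0.1151 0.1015] 0.11294110978350502
b 40 [0.6195 0.017  0.1009] 0.11090755832425991
```

Emit:
arm_command(
  targets=[
    {"x": 0, "y": 0, "z": 0.015, "rx": 0, "ry": 0, "rz": 0, "claw": 220},
    {"x": 0, "y": 0, "z": 0.03, "rx": 0, "ry": 0, "rz": 0, "claw": 220},
    {"x": 0, "y": 0, "z": 0.045, "rx": 0, "ry": 0, "rz": 0, "claw": 220},
    {"x": 0, "y": 0, "z": 0.055, "rx": 0, "ry": 0, "rz": 0, "claw": 220},
    {"x": 0, "y": 0, "z": 0.058, "rx": 0, "ry": 0, "rz": 0, "claw": 220},
    {"x": 0, "y": 0, "z": 0.058, "rx": 0, "ry": 0, "rz": 0, "claw": 220},
    {"x": 0, "y": 0, "z": 0.058, "rx": 0, "ry": 0, "rz": 0, "claw": 220},
  ],
)

```text
t: 18.23
tool_pos: [0.5769, 0.0944, 0.2063]
orientation: [2.824, 1.375, 0.002]
force: [-0.8, 1.4, 0.9]
opening: 0.0219
gripper_force: 25.0
```

Run:
```python
from h import *
st()
P=grab("side")[2]
r=P[...,:2]-[.5565,.0692]; b=r@np.array([.617,.787])
k=(np.hypot(r[...,0],r[...,1])<.06)&(P[...,2]>.12)&(P[...,2]<.25)&(b<0)&(b>-.05); print("bar top z",np.percentile(P[k][:,2],[50,85,95]))
```

```text
t 18.23 q [0.074 0.101 1.568 0.    1.471 0.739] pos [0.5769 0.0944 0.2063] yawx 51.9 z [ 0.001  0.    -1.   ] F [-0.8  1.4  0.9] T [ 0.37  0.24 -0.02] open 0.0219 24.991235733032227
bar top z [0.19580964 0.22178656 0.2241249 ]
```

Emit:
arm_command(
  targets=[
    {"x": 0, "y": 0, "z": 0.001, "rx": 0, "ry": 0, "rz": 0, "claw": 220},
    {"x": 0, "y": 0, "z": 0.002, "rx": 0, "ry": 0, "rz": 0, "claw": 220},
    {"x": 0, "y": 0, "z": 0.003, "rx": 0, "ry": 0, "rz": 0, "claw": 220},
    {"x": 0, "y": 0, "z": 0.003, "rx": 0, "ry": 0, "rz": 0, "claw": 220},
  ],
)

```text
t: 18.62
tool_pos: [0.5765, 0.094, 0.2068]
orientation: [2.825, 1.374, -0.001]
force: [1.2, 0.3, -3.3]
opening: 0.0217
gripper_force: 25.0
```

Emit:
arm_command(
  targets=[
    {"x": 0, "y": 0, "z": 0.001, "rx": 0, "ry": 0, "rz": 0, "claw": 220},
    {"x": 0, "y": 0, "z": 0.001, "rx": 0, "ry": 0, "rz": 0, "claw": 220},
    {"x": 0, "y": 0, "z": 0.001, "rx": 0, "ry": 0, "rz": 0, "claw": 220},
  ],
)

```text
t: 18.87
tool_pos: [0.5765, 0.094, 0.2075]
orientation: [2.825, 1.374, -0.0]
force: [1.2, -1.3, -3.2]
opening: 0.022
gripper_force: 25.0
```

Emit:
arm_command(
  targets=[
    {"x": 0, "y": 0, "z": 0, "rx": 0, "ry": 0, "rz": 0, "claw": 180},
    {"x": 0, "y": 0, "z": 0, "rx": 0, "ry": 0, "rz": 0, "claw": 165},
    {"x": 0, "y": 0, "z": 0, "rx": 0, "ry": 0, "rz": 0, "claw": 140},
    {"x": 0, "y": 0, "z": 0, "rx": 0, "ry": 0, "rz": 0, "claw": 110},
    {"x": 0, "y": 0, "z": 0, "rx": 0, "ry": 0, "rz": 0, "claw": 100},
    {"x": 0, "y": 0, "z": 0.01, "rx": 0, "ry": 0, "rz": 0, "claw": 100},
    {"x": -0.02, "y": -0.025, "z": 0.018, "rx": 0, "ry": 0, "rz": 0, "claw": 100},
    {"x": -0.039, "y": -0.05, "z": 0.018, "rx": 0, "ry": 0, "rz": 0, "claw": 100},
    {"x": -0.039, "y": -0.05, "z": 0.018, "rx": 0, "ry": 0, "rz": 0, "claw": 100},
    {"x": -0.039, "y": -0.05, "z": 0.018, "rx": 0, "ry": 0, "rz": 0, "claw": 100},
  ],
)

```text
t: 19.7
tool_pos: [0.5572, 0.0689, 0.2173]
orientation: [2.825, 1.373, 0.002]
force: [1.0, 0.4, 0.8]
opening: 0.0567
gripper_force: 0.0
```

Run:
```python
from h import *
st()
p,d,P,cal=grab("side")
r=P[...,:2]-[.5565,.0692]; b=r@np.array([.617,.787]);a=r@np.array([.787,-.617])
k=(abs(a)<.03)&(abs(b)<.055)&(P[...,2]>.15)&(P[...,2]<.235); 
for lo in np.arange(-.05,.05,.01):
    s=k&(b>lo)&(b<lo+.01); print(round(lo,2),s.sum(),np.percentile(P[s][:,2],[50,90]).round(4) if s.any() else 0, a[s].min().round(4) if s.any() else 0,a[s].max().round(4) if s.any() else 0)
cv2.imwrite("pics/s10.png",cv2.resize(p[130:270,250:430,::-1],None,fx=4.4,fy=4.2,interpolation=cv2.INTER_CUBIC)[:598])
```

```text
t 19.7 q [0.032 0.033 1.619 0.    1.489 0.698] pos [0.5572 0.0689 0.2173] yawx 51.84 z [ 0.001  0.    -1.   ] F [1.  0.4 0.8] T [ 0.02 -0.07  0.02] open 0.0567 0.0
-0.05 42 [0.2209 0.2247] -0.008 0.0157
-0.04 33 [0.2228 0.2253] -0.0067 0.0163
-0.03 37 [0.2222 0.225 ] -0.0068 0.015
-0.02 42 [0.2172 0.2246] -0.0277 0.0143
-0.01 162 [0.1852 0.2249] -0.0297 0.0298
0.0 85 [0.2138 0.2245] -0.0297 0.0151
0.01 34 [0.2214 0.2251] -0.0062 0.0153
0.02 27 [0.2224 0.2246] -0.0132 0.0142
0.03 20 [0.2214 0.2256] -0.0131 0.0103
0.04 9 [0.2227 0.2241] -0.0103 0.0035
```

View pics/s10.png

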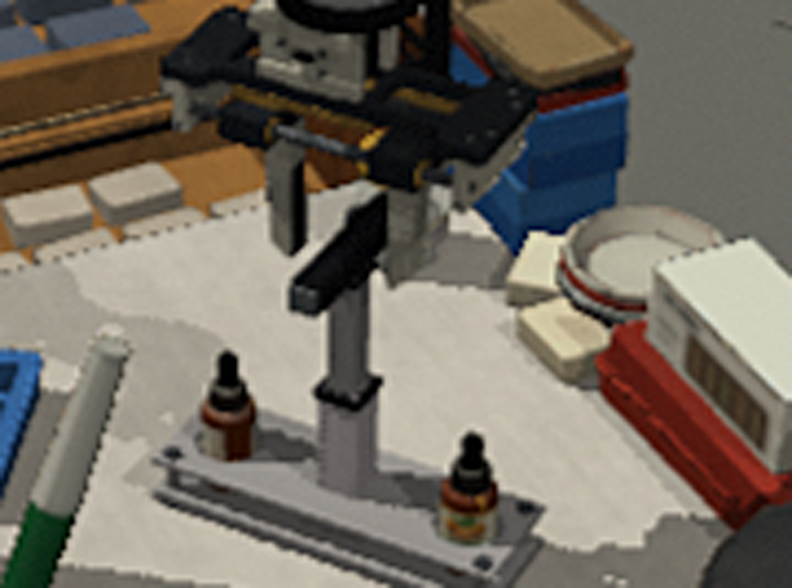

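The picture shows the handle drawn up, both bottles upright at (230,410) and (470,490), and the open fingers either side of the bar's middle. I'll grip there and test the lock with a gentle downward push.

Emit:
arm_command(
  squeeze=45,
  targets=[
    {"x": 0.002, "y": -0.002, "z": 0, "rx": 0, "ry": 0, "rz": 0, "claw": 150},
    {"x": 0.002, "y": -0.002, "z": 0, "rx": 0, "ry": 0, "rz": 0, "claw": 180},
    {"x": 0.002, "y": -0.002, "z": 0, "rx": 0, "ry": 0, "rz": 0, "claw": 220},
    {"x": 0.002, "y": -0.002, "z": 0, "rx": 0, "ry": 0, "rz": 0, "claw": 220},
    {"x": 0.002, "y": -0.002, "z": 0, "rx": 0, "ry": 0, "rz": 0, "claw": 220},
    {"x": 0.002, "y": -0.002, "z": 0, "rx": 0, "ry": 0, "rz": 0, "claw": 220},
  ],
)

```text
t: 20.25
tool_pos: [0.5582, 0.0682, 0.2166]
orientation: [2.824, 1.375, 0.0]
force: [3.0, -1.3, -2.7]
opening: 0.0217
gripper_force: 45.0
```

Emit:
arm_command(
  targets=[
    {"x": 0, "y": 0, "z": -0.002, "rx": 0, "ry": 0, "rz": 0, "claw": 220},
    {"x": 0, "y": 0, "z": -0.004, "rx": 0, "ry": 0, "rz": 0, "claw": 220},
    {"x": 0, "y": 0, "z": -0.006, "rx": 0, "ry": 0, "rz": 0, "claw": 220},
    {"x": 0, "y": 0, "z": -0.006, "rx": 0, "ry": 0, "rz": 0, "claw": 220},
  ],
)

```text
t: 20.58
tool_pos: [0.5586, 0.0685, 0.2151]
orientation: [2.824, 1.375, 0.003]
force: [-1.0, 1.3, 7.1]
opening: 0.0217
gripper_force: 44.9
```

Run:
```python
from h import *
st()
```

```text
t 20.58 q [0.031 0.037 1.619 0.    1.484 0.695] pos [0.5586 0.0685 0.2151] yawx 51.91 z [ 0.002  0.    -1.   ] F [-1.   1.3  7.1] T [ 0.22  0.27 -0.02] open 0.0217 44.94573712348938
```

7 N of resistance where a free handle would slide at about 1 N, so it is locked. Lifting.

Emit:
arm_command(
  targets=[
    {"x": 0, "y": 0, "z": 0.006, "rx": 0, "ry": 0, "rz": 0, "claw": 220},
    {"x": 0, "y": 0, "z": 0.012, "rx": 0, "ry": 0, "rz": 0, "claw": 220},
    {"x": 0, "y": 0, "z": 0.022, "rx": 0, "ry": 0, "rz": 0, "claw": 220},
    {"x": 0, "y": 0, "z": 0.036, "rx": 0, "ry": 0, "rz": 0, "claw": 220},
    {"x": 0, "y": 0, "z": 0.052, "rx": 0, "ry": 0, "rz": 0, "claw": 220},
    {"x": 0, "y": 0, "z": 0.07, "rx": 0, "ry": 0, "rz": 0, "claw": 220},
    {"x": 0, "y": 0, "z": 0.088, "rx": 0, "ry": 0, "rz": 0, "claw": 220},
    {"x": 0, "y": 0, "z": 0.106, "rx": 0, "ry": 0, "rz": 0, "claw": 220},
    {"x": 0, "y": 0, "z": 0.124, "rx": 0, "ry": 0, "rz": 0, "claw": 220},
    {"x": 0, "y": 0, "z": 0.14, "rx": 0, "ry": 0, "rz": 0, "claw": 220},
  ],
)

```text
t: 21.42
tool_pos: [0.5582, 0.0682, 0.2851]
orientation: [2.825, 1.374, 0.001]
force: [0.2, -0.5, -9.6]
opening: 0.022
gripper_force: 44.9
```

Emit:
arm_command(
  targets=[
    {"x": 0, "y": 0, "z": 0.008, "rx": 0, "ry": 0, "rz": 0, "claw": 220},
    {"x": 0, "y": 0, "z": 0.012, "rx": 0, "ry": 0, "rz": 0, "claw": 220},
    {"x": 0, "y": 0, "z": 0.012, "rx": 0, "ry": 0, "rz": 0, "claw": 220},
    {"x": 0, "y": 0, "z": 0.012, "rx": 0, "ry": 0, "rz": 0, "claw": 220},
    {"x": 0, "y": 0, "z": 0.012, "rx": 0, "ry": 0, "rz": 0, "claw": 220},
    {"x": 0, "y": 0, "z": 0.012, "rx": 0, "ry": 0, "rz": 0, "claw": 220},
  ],
)

```text
t: 21.92
tool_pos: [0.5576, 0.0682, 0.2889]
orientation: [-2.824, -1.374, 0.002]
force: [-0.0, -0.1, -8.6]
opening: 0.0218
gripper_force: 44.9
```

Run:
```python
from h import *
st()
P=grab("side")[2]
r=P[...,:2]-[.5575,.0682]; b=r@np.array([.617,.787]);a=r@np.array([.787,-.617])
k=(abs(a)<.115)&(abs(b)<.04)&(abs(P[...,2]-.106)<.012)
q=np.c_[a[k],b[k],np.ones(k.sum())];z=P[k][:,2]
w=np.ones(len(z),bool)
for _ in range(6):
    c=np.linalg.lstsq(q[w],z[w],rcond=None)[0]; w=abs(z-q@c)<.003
print("plate n",w.sum(),"slope a,b deg",np.degrees(c[:2]).round(2),"z",c[2].round(4))
k=(abs(a)<.03)&(abs(b)<.055)&(P[...,2]>.25)&(P[...,2]<.31); print("bar top",np.percentile(P[k][:,2],90))
for s in(-.08,.08):
    k=(np.hypot(a-s,b)<.02)&(P[...,2]>.155)&(P[...,2]<.2); print(s,k.sum(),a[k].mean().round(4),b[k].mean().round(4),P[k][:,2].max())
```

```text
t 21.92 q [0.03  0.011 1.511 0.    1.62  0.695] pos [0.5576 0.0682 0.2889] yawx 51.9 z [-0.001 -0.    -1.   ] F [-0.  -0.1 -8.6] T [ 0.   -0.03  0.03] open 0.0218 44.9345737695694
plate n 990 slope a,b deg [ 0.15 -0.69] z 0.1099
bar top 0.3026361179713522
-0.08 61 -0.0765 -0.0023 0.1837187232766524
0.08 67 0.0814 -0.0034 0.1834949685509707
```

The rack is level (under 1°), about 71 mm up and steady, with both bottles upright in their pockets.

```bash
python3 -c "
from plant import robot
print(robot.close_job())"
```

```text
the job is handed in; nothing more can be done
None
```

I handed the job in with both bottles seated, the handle locked at its second stop by a push test (7 N resistance), and the rack held level and still about 7 cm above the table; no verdict came back.

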